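# Latch the tool case and set its knurled nut a quarter turn off tight

## Robot

A 6-joint arm with a two-finger parallel gripper is mounted at the origin on the work surface. World frame = base frame: x ahead of the robot, y to its left, z up, the work surface at z = 0. Lengths are in m, angles in rad, forces in N, time in s.
With the tool pointing down it reaches from about 0.225 to 0.875 m from the base axis. Payload 3.4 kg.
Tool frame: the origin (TCP) lies on the centre line of the jaws, within the pads' length; the fingertips stand 17 mm ahead of it and the grasp point (between the pads) lies 2 mm behind it; z points along the fingers, y is the line along which they close (so a half turn about z gives the same grasp; the last joint's range is limited). The gripper opens to 85 mm and grips with 20 to 120 N. Pads are 22 mm wide; open, the fingers measure 114 mm over their backs; the gripper's body (76 mm by 85 mm) begins 54 mm behind the grasp point. The pads swing forward as they close: fully open they stand 13 mm farther back than shut.
Start: joints at [1.221, 0.276, 1.505, -0, 1.361, -0.121], TCP at [0.13, 0.56, 0.248] pointing down, gripper open.
Joint ranges: [-2.89, 2.89], [-0.75, 2.08], [0.22, 2.7], [-1.18, 4.32], [0.11, 2.71], [-2.7, 2.7]. Speed limits (rad/s): [2.57, 2.57, 3.14, 3.14, 3.14, 3.14].

## Interface

Orientations are given as a unit quaternion [w, x, y, z].
In Python, from rig import manip gives the robot as it stands.
- The arm moves only by the tool move_arm, never from a script. Its argument "steps" is one flat list of numbers, 7 for each row, row after row: the turn, a rotation vector about the world's x, y, z normalised to -1 to 1, where 1 is 360 degrees, then the shift along the world's x, y, z normalised to -1 to 1, where 1 is 1 m, then the opening, from -1 (shut) to 1 (fully open). A call has exactly 10 rows; each row is the pose to reach, as a shift and turn from the pose commanded when the call began, turning the shorter way round; what a row does not reach only later rows make up. A row lasts 1/10 s, in which the tool goes at most 50 mm and 8.59 degrees, less where a joint would pass 70% of its speed; a pose out of reach is approached as far as the arm can. A call with a number of a shift or a turn outside -1 to 1 is refused whole. A call with a gripper value outside its range is refused whole. The fingers move at their own pace and stop on an object; "squeeze" is the grip in N (left out, the last holds). Time passes only in rows, so rows that repeat a pose let the fingers close, or fill a call up. It gives the time, the measured TCP pose, the force, the opening and the grip force at its end, in the units of the state.
- manip.get_state(): the state, without advancing time (a new reading comes with each control period).
- manip.get_image(name): name is "side" or "top" or "wrist"; returns a dict with "pixels" (400x640x3 uint8, blue, green, red), "fx", "fy", "cx", "cy" (pixels), "R" (3x3) and "t" (3): a world point X has camera coordinates R X + t. Camera axes: x right, y down, z forward; pixel columns grow to the right and rows downward; lengths in m; the calibration is good to about 2 mm. A picture is of the moment at which its call begins. There is no depth.
- manip.sign_off(): hands the job in; it is judged then, once.
The state is a dict: "clock": time; "qpos": joint angles; "qd": joint speeds; "effort": joint torques, N m; "position": TCP position; "ee_rot": TCP orientation; "contact_force": force on the tool from outside, world axes, zero at the start; "moment": the same for the moment, N m; "width": finger opening in m; "gripper_force": force on a finger pad.
Only numpy, scipy, OpenCV 4.12 (cv2) and the standard library are available. Lean on these libraries where they do the work, as an engineer would, in place of code of your own. Each camera call takes 0.05 s, during which the arm holds its last target. There are 200 camera calls.

## Task

Latch the tool case: swing the steel hasp fully home by its red knob, so that its notch closes round the threaded stud on the lid. Then screw the brass knurled nut down clockwise until it bottoms out, back it off a quarter turn, and finish while still gripping the nut there with the fingers; do not let go. Leave the tape roll, spray can, glue jar and screwdriver where they are.

Things in the scene. Friction and masses are not known exactly. Their poses are not given: they have to be found in the camera images.
- hasp (a joint): Hasp angle in rad about its vertical pivot: 0 = fully home at its stop, notch round the stud; grows to 1.5 as it opens, clockwise seen from above. Light friction (about 1 N at the knob), no spring: it stays where left. The hasp is a flat steel bar 5 mm thick, 28 to 37 mm wide, 143 mm from pivot to free end; it swings level, its top face 8 mm above the lid.
- hasp_knob (a point): Centre (half-way up) of the red knob on the hasp, an upright round post 18 mm in diameter and 36 mm tall, 130 mm from the pivot. The foot of the knob is on the hasp's top face, 18 mm below this point; its top is 18 mm above. The space around the post is free.
- pivot (a point): On the hasp's vertical pivot axis, level with the hasp's top face, 8 mm above the lid, at the left (+y) side of the case. Its axes are the case's: x across the lid, y along its length, z up. From here the hasp at 0 points along -y, over the stud; at 1.57 it would point along -x.
- stud (a point): Brass threaded stud upright on the lid, 12 mm in diameter, 65 mm from the pivot along the case's -y. This point is on its axis, 8 mm above the lid, where the nut's underside rests when bottomed out. Its tip is 38 mm above this point. Axes as for the pivot.
- nut (a joint): Turn of the nut in rad: 0 = bottomed out (a hard stop), growing as it is unscrewed (counter-clockwise from above) to a stop at 4.0. It starts 1.8 to 3.0 rad up its thread. Right-hand thread: clockwise from above screws it down; it rises 6 mm per full turn (0.95 mm per rad). Friction of about 0.05 N m holds it where it is left.
- nut_center (a point): Centre (half-way up) of the brass knurled nut, 36 mm in diameter (38 over the knurls), 30 mm tall, on the upright stud; 15 mm above the stud point when bottomed. A white stripe on its top runs outward along this point's x. It can be gripped from above at any yaw; 20 to 60 N of grip turns it. The stud stands up to 8 mm out of its top.
- lid (a point): Centre of the top of the case's grey lid, 110 mm above the bench. The case is a black box fixed to the bench, 280 mm (its x) by 360 mm (its y), closed. Axes as for the pivot. The stud is 85 mm from here along +y, the pivot 150 mm.
- tape_center (a point): Centre of a yellow tape roll, 90 mm across and 25 mm tall, lying on the lid. Leave it.
- spray_can_center (a point): Centre of a spray can, 60 mm across and 150 mm tall, standing on the bench left of the case. Leave it.
- glue_jar_center (a point): Centre of a jar with a red cap, 70 mm across and 80 mm tall, on the bench right of the case. Leave it.
- screwdriver: Screwdriver with a red handle, 200 mm long and 26 mm thick, lying on the bench nearer to the robot on its left; origin at its middle, underside. Leave it.

How it is judged:
On the way, in this order (a step that is already met when the one before it is completed fails the run):
1. the hasp is swung home round the stud (within 0.1 rad of its stop) while the nut is still up, more than 1 rad off the bottom (value of joint hasp below 0.1 rad and value of joint nut above 1 rad), for 0.2 s.
2. the nut is screwed down until it bottoms out (within 0.07 rad), the hasp still home (value of joint nut below 0.07 rad and value of joint hasp below 0.1 rad), for 0.2 s.
At the end, for the whole second after the job is handed in: The nut stands a quarter turn (1.57 rad, within 0.28 rad) off the bottom, at rest, gripped by the fingers with more than 5 N; the hasp is still home (within 0.1 rad); the four other objects are within 20 mm of where they were (value of joint nut between 1.29 and 1.85 rad and value of joint hasp below 0.1 rad and velocity of joint nut between -0.1 and 0.1 rad/s and contact force between nut and the fingers above 5 N and distance of each of tape_center, spray_can_center, glue_jar_center, screwdriver from where it was at the start of the episode below 0.02 m); the arm keeps its last pose, push and grip.
It fails at once if a bystander (tape roll, spray can, glue jar or screwdriver) is moved by more than 20 mm (distance of any of tape_center, spray_can_center, glue_jar_center, screwdriver from where it was at the start of the episode above 0.02 m).
It also fails if it takes over 72 s, if anything falls off the work surface, if the arm or the gripper's body presses on something with over 40 N, if the wrist force passes 120 N, or if a joint passes its speed limit or range.

## Working session

There is one attempt and no reset: what is moved stays moved. The work goes in short steps, Python scripts to look and compute and a tool call to move; the robot and the scene stay as the last step left them, time stands still between calls to the robot, and variables do not carry over. Pictures are saved under pics/ and viewed, at most 10 in all, crops included, and the job is handed in when it is done.

Besides the shell and the picture viewer there is one more tool, called as name(argument=value, ...) on one line, values as JSON. move_arm: Moves the arm, as the interface text tells. Scaled input: -1 to 1 covers 1 m each way for a shift and 360 degrees each way for a turn. Its arguments: {"type":"object","properties":{"steps":{"type":"array"},"squeeze":{"type":"number"}},"required":["steps"]}

```bash
mkdir -p pics
cat > h.py <<'E'
import numpy as np, cv2
from rig import manip
def snap(name,f):
    im=manip.get_image(name); cv2.imwrite('pics/'+f,np.array(im['pixels'])); np.savez('pics/'+f+'.npz',**{k:np.array(v) for k,v in im.items()})
    return im
def ray(im,u,v,z):
    R=np.array(im['R']);t=np.array(im['t']).ravel();c=-R.T@t
    d=R.T@np.array([(u-float(im['cx']))/float(im['fx']),(v-float(im['cy']))/float(im['fy']),1]); return c+d*(z-c[2])/d[2]
def proj(im,X):
    p=np.array(im['R'])@np.array(X)+np.array(im['t']).ravel(); return float(im['fx'])*p[0]/p[2]+float(im['cx']),float(im['fy'])*p[1]/p[2]+float(im['cy'])
E
python3 - <<'E'
from h import *
snap('top','top1.png');snap('side','side1.png')
print(manip.get_state())
E
```

```text
{'clock': 0.1, 'qpos': array([ 1.22099746e+00,  2.76519844e-01,  1.50601915e+00, -2.06642788e-05,
        1.36070046e+00, -1.21006615e-01]), 'qd': array([ 0.00095465, -0.00104063, -0.00401209, -0.00126075,  0.00059301,
        0.00058424]), 'effort': array([ 2.39612244e-03, -4.17693794e+01, -2.46406639e+01, -2.13760181e-04,
        5.81693865e-03,  1.32226816e-05]), 'position': array([0.13027096, 0.55958561, 0.24752795]), 'ee_rot': array([-1.82220785e-04,  1.14144594e-01,  9.93463806e-01, -8.03047069e-04]), 'contact_force': array([ 0.91247834,  0.13637422, -0.25856169]), 'moment': array([-0.01920552, -0.03785643,  0.04841607]), 'gripper_force': 0.0, 'width': 0.0853628753590214}
```

View pics/top1.png

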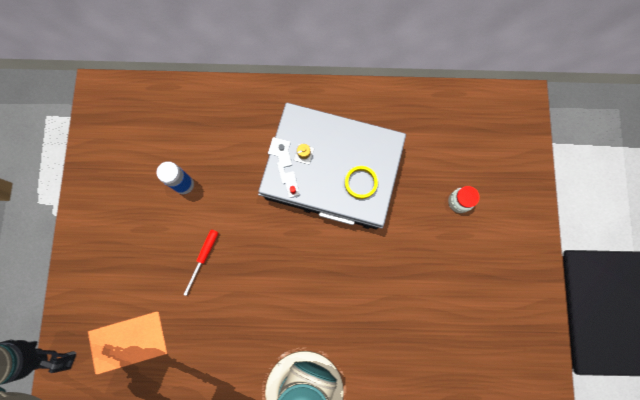

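View pics/side1.png

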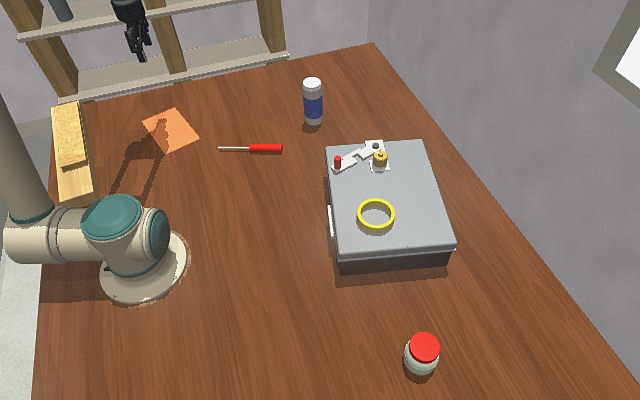

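Top view: lid corners near (286,104), (405,133), (382,224), (262,194); pivot (281,148), nut (304,151), red knob (293,190). The side view shows the knob at (337,162), nut (380,158) and pivot (376,146).

Run:
```python
from h import *
t=dict(np.load('pics/top1.png.npz'));s=dict(np.load('pics/side1.png.npz'))
for n,u,v,z in [('c1',286,104,.11),('c2',405,133,.11),('c3',382,224,.11),('c4',262,194,.11),('piv',281,148,.12),('nut',304,151,.152),('knob',293,189.5,.154)]:
    print(n,ray(t,u,v,z).round(3))
for n,u,v,z in [('piv',376,146,.12),('nut',380,155,.152),('knob',337,157,.154)]: print('s',n,ray(s,u,v,z).round(3))
for nm,im,(a,b,c,d) in [('top',t,(255,130,335,210)),('side',s,(320,130,400,190))]:
    cv2.imwrite(f'pics/{nm}c.png',cv2.resize(im['pixels'][b:d,a:c],None,fx=7,fy=7,interpolation=2))
```

```text
c1 [0.795 0.071 0.11 ]
c2 [ 0.716 -0.269  0.11 ]
c3 [ 0.454 -0.202  0.11 ]
c4 [0.53  0.127 0.11 ]
piv [0.66  0.079 0.12 ]
nut [0.642 0.014 0.152]
knob [0.535 0.04  0.154]
s piv [0.664 0.077 0.12 ]
s nut [0.645 0.013 0.152]
s knob [0.538 0.044 0.154]
```

View pics/topc.png

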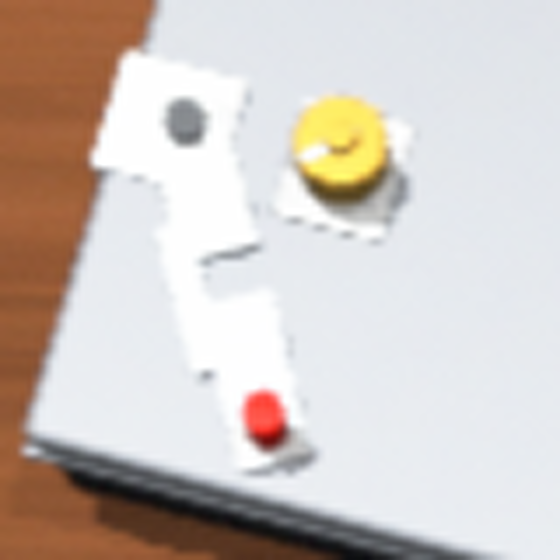

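Knob at about (.536,.042), pivot (.662,.078) and nut (.643,.014). The distances (132 and 67 mm) match the 130 and 65 mm given, and the hasp angle is about 1.06 rad. Moving to above the knob, yawed +30°.

move_arm(steps=[0,0,0.008,0.015,-0.02,0,1,0,0,0.016,0.04,-0.05,0,1,0,0,0.025,0.07,-0.09,0,1,0,0,0.033,0.1,-0.13,0,1,0,0,0.042,0.13,-0.165,0,1,0,0,0.05,0.16,-0.205,0,1,0,0,0.058,0.19,-0.24,0,1,0,0,0.067,0.22,-0.28,0,1,0,0,0.075,0.245,-0.315,0,1,0,0,0.083,0.26,-0.335,0,1])

```text
clock: 1.1
position: [0.3917, 0.2223, 0.2481]
ee_rot: [-0.0, -0.146, 0.989, -0.001]
contact_force: [1.0, 0.7, -0.0]
width: 0.0858
gripper_force: 0.0
```

move_arm(steps=[0,0,0,0.015,-0.02,0,1,0,0,0,0.04,-0.05,0,1,0,0,0,0.07,-0.085,0,1,0,0,0,0.1,-0.12,0,1,0,0,0,0.12,-0.15,-0.01,1,0,0,0,0.135,-0.17,-0.02,1,0,0,0,0.142,-0.178,-0.03,1,0,0,0,0.146,-0.182,-0.038,1,0,0,0,0.146,-0.182,-0.038,1,0,0,0,0.146,-0.182,-0.038,1])

```text
clock: 2.1
position: [0.5356, 0.0441, 0.2102]
ee_rot: [-0.0, -0.146, 0.989, 0.0]
contact_force: [-0.4, 0.7, 0.3]
width: 0.0852
gripper_force: 0.0
```

Run:
```python
from h import *
im=snap('wrist','w1.png');s=manip.get_state();print(s['position'],s['ee_rot'],s['qpos'],s['clock'])
t=dict(np.load('pics/top1.png.npz'));print('tape',ray(t,361.5,182,.135),'can',ray(t,170,171,.15))
for X in [(.536,.042,.154),(.643,.014,.151),(.662,.078,.118)]: print(proj(im,X))
```

```text
[0.53586554 0.04415762 0.2106735 ] [ 4.47207394e-05 -1.46495521e-01  9.89211296e-01  2.67225864e-04] [-4.75682203e-02  2.44369347e-01  1.64595537e+00  5.70535398e-04
  1.25128358e+00 -1.91259304e+00] 2.15
tape [ 0.56412859 -0.14354611  0.135     ] can [0.57859316 0.36924498 0.15      ]
(np.float64(320.31257065094), np.float64(226.45582943281374))
(np.float64(228.03099407837223), np.float64(366.9469799859737))
(np.float64(317.9839653304205), np.float64(375.86057751106347))
```

View pics/w1.png

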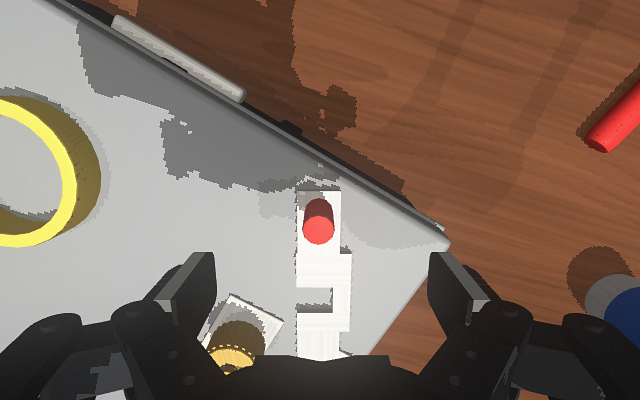

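The wrist view shows the knob top at (319,230), predicted (320,226), and the nut near (232,362), so the position estimates hold. Descending and gripping the knob.

move_arm(steps=[0,0,0,0,-0.001,-0.015,1,0,0,0,0,-0.001,-0.035,1,0,0,0,0,-0.001,-0.055,1,0,0,0,0,-0.001,-0.067,1,0,0,0,0,-0.001,-0.068,1,0,0,0,0,-0.001,-0.068,-1,0,0,0,0,-0.001,-0.068,-1,0,0,0,0,-0.001,-0.068,-1,0,0,0,0,-0.001,-0.068,-1,0,0,0,0,-0.001,-0.068,-1], squeeze=30)

```text
clock: 3.15
position: [0.5367, 0.042, 0.1429]
ee_rot: [0.0, -0.146, 0.989, -0.0]
contact_force: [-0.6, 0.5, 3.4]
width: 0.0169
gripper_force: 30.0
```

move_arm(steps=[0,0,0,0.005,-0.014,0,-1,0,0,0,0.012,-0.028,0,-1,0,0,0,0.021,-0.041,0,-1,0,0,0,0.031,-0.053,0,-1,0,0,0,0.043,-0.064,0,-1,0,0,0,0.056,-0.073,0,-1,0,0,0,0.07,-0.081,0,-1,0,0,0,0.084,-0.087,0,-1,0,0,0,0.095,-0.09,0,-1,0,0,0,0.101,-0.091,0,-1])

```text
clock: 4.15
position: [0.6286, -0.0477, 0.142]
ee_rot: [-0.011, -0.146, 0.989, 0.004]
contact_force: [-29.3, 6.4, 21.5]
width: 0.017
gripper_force: 33.2
```

Run:
```python
from h import *
s=manip.get_state();print(s['position'],s['contact_force'],s['width'],s['gripper_force'])
a=snap('top','t2.png');b=snap('side','s2.png')
A=cv2.resize(a['pixels'][120:200,250:330],(400,400),interpolation=2);B=cv2.resize(b['pixels'][125:205,320:400],(400,400),interpolation=2)
cv2.imwrite('pics/c2.png',np.hstack([A,B]))
```

```text
[ 0.6286419  -0.04767191  0.14201351] [-29.3327028    6.42681963  21.4959482 ] 0.01697400489206066 33.18725645542145
```

View pics/c2.png

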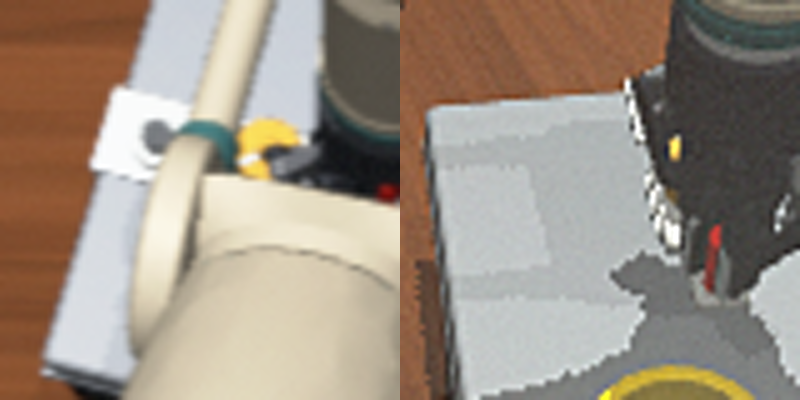

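29 N resisting in x means the hasp is at its stop. The side crop shows the knob held between the pads, clear of the nut. Relaxing, releasing slightly and rising.

move_arm(steps=[0,0,0,-0.005,0,0,-1,0,0,0,-0.007,0,0,-1,0,0,0,-0.007,0,0,-0.2,0,0,0,-0.007,0,0,-0.2,0,0,0,-0.007,0,0,-0.2,0,0,0,-0.007,0,0.02,-0.2,0,0,0,-0.007,0,0.04,-0.2,0,0,0,-0.007,0,0.06,0,0,0,0,-0.02,0,0.08,0.4,0,0,0,-0.03,0,0.08,1])

```text
clock: 5.25
position: [0.6092, -0.0498, 0.2249]
ee_rot: [0.003, -0.146, 0.989, -0.001]
contact_force: [-0.1, -0.0, 0.0]
width: 0.07
gripper_force: 0.0
```

Run:
```python
from h import *
s=manip.get_state();print(s['position'],s['qpos'])
a=snap('wrist','w3.png');P=np.array([.662,.078])
for X in [(.643,.014,.151),(.662,.078,.118)]+[(*(P+.13*np.array([np.cos(q),np.sin(q)])),.154) for q in (4.38,4.48)]: print(proj(a,X))
```

```text
[ 0.60923295 -0.04982903  0.22493413] [-1.95199994e-01  3.40267438e-01  1.46851226e+00 -3.38783458e-04
  1.32654014e+00 -2.05834094e+00]
(np.float64(405.7143161020813), np.float64(291.9211651835218))
(np.float64(467.3329691420656), np.float64(312.16022120620715))
(np.float64(327.4672681504578), np.float64(235.49590805318584))
(np.float64(315.6668700334396), np.float64(252.355550289681))
```

View pics/w3.png

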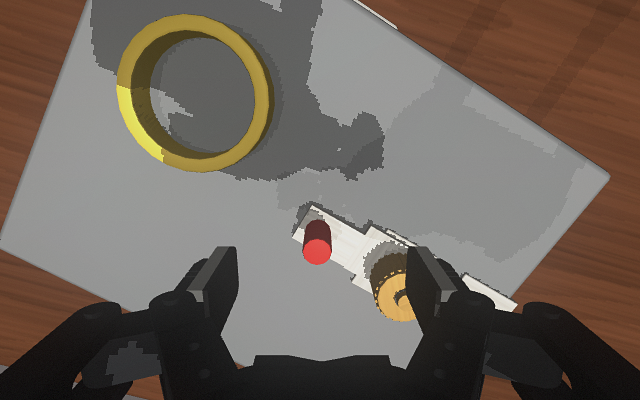

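Wrist view: knob top at (317,252) matches the home angle (4.48 rad), with the notch round the stud. The nut top is at about (400,298).

Run:
```python
from h import *
a=dict(np.load('pics/w3.png.npz'))
hsv=cv2.cvtColor(a['pixels'],cv2.COLOR_BGR2HSV)
m=cv2.inRange(hsv,(12,60,190),(28,255,255));m[:250]=0;m[:,:360]=0;m[:,460:]=0
pts=np.argwhere(m>0)[:,::-1].astype(np.int32);print(len(pts),cv2.minEnclosingCircle(pts))
(u,v),r=cv2.minEnclosingCircle(pts)
for q in [(u,v),(400,298)]: print(ray(a,*q,.1503)-manip.get_state()['position'],ray(a,*q,.1503))
```

```text
1100 ((400.717041015625, 296.0481262207031), 26.189556121826172)
[ 0.04084448  0.06169566 -0.07298748] [0.64704333 0.01228892 0.1503    ]
[ 0.04229755  0.06174465 -0.07298748] [0.64849639 0.01233791 0.1503    ]
```

move_arm(steps=[0,0,0.02,0.015,0.022,0,0.5,0,0,0.04,0.03,0.045,0,0.5,0,0,0.055,0.04,0.0625,0,0.5,0,0,0.055,0.04,0.0625,-0.02,0.5,0,0,0.055,0.04,0.0625,-0.045,0.5,0,0,0.055,0.04,0.0625,-0.065,0.5,0,0,0.055,0.04,0.0625,-0.077,0.5,0,0,0.055,0.04,0.0625,-0.08,0.5,0,0,0.055,0.04,0.0625,-0.08,0.5,0,0,0.055,0.04,0.0625,-0.08,0.5])

```text
clock: 6.3
position: [0.6482, 0.0134, 0.1432]
ee_rot: [0.001, -0.314, 0.95, -0.0]
contact_force: [-0.4, 0.6, -0.1]
width: 0.0641
gripper_force: 0.0
```

move_arm(steps=[0,0,0,0,0,0,-1,0,0,0,0,0,0,-1,0,0,0,0,0,0,-1,0,0,0,0,0,0,-1,0,0,0,0,0,0,-1,0,0,0,0,0,0,-1,0,0,0,0,0,0,-1,0,0,0,0,0,0,-1,0,0,0,0,0,0,-1,0,0,0,0,0,0,-1], squeeze=40)

```text
clock: 7.3
position: [0.6463, 0.0158, 0.1438]
ee_rot: [-0.0, -0.314, 0.95, 0.002]
contact_force: [-4.5, 6.1, 6.0]
width: 0.0347
gripper_force: 39.3
```

```bash
cat > st.py <<'E'
from h import *
s=manip.get_state()
for k in ['clock','position','ee_rot','qpos','contact_force','moment','width','gripper_force']: print(k,np.round(s[k],4))
w,x,y,z=s['ee_rot'];print('heading',np.arctan2(w*w-x*x+y*y-z*z,2*(x*y-w*z)))
E
python3 st.py
```

```text
clock 7.3
position [0.6463 0.0158 0.1438]
ee_rot [-0.     -0.3136  0.9495  0.002 ]
qpos [-0.0852  0.4509  1.4997  0.004   1.1926 -2.2955]
contact_force [-4.4559  6.1426  6.0376]
moment [ 0.8567  0.6442 -0.0307]
width 0.0347
gripper_force 39.3163
heading 2.2088146476574257
```

Nut gripped (width 35 mm). Recentring slightly and turning clockwise, 70° per call.

move_arm(steps=[0,0,-0.01,-0.001,0.001,0,-1,0,0,-0.03,-0.002,0.003,0,-1,0,0,-0.05,-0.002,0.003,0,-1,0,0,-0.07,-0.002,0.003,0,-1,0,0,-0.09,-0.002,0.003,0,-1,0,0,-0.11,-0.002,0.003,-0.001,-1,0,0,-0.13,-0.002,0.003,-0.001,-1,0,0,-0.15,-0.002,0.003,-0.001,-1,0,0,-0.17,-0.002,0.003,-0.001,-1,0,0,-0.18,-0.002,0.003,-0.001,-1])

```text
clock: 8.3
position: [0.6461, 0.0169, 0.1429]
ee_rot: [0.001, 0.246, 0.969, 0.001]
contact_force: [-0.1, 0.8, 2.3]
width: 0.0347
gripper_force: 39.9
```

```bash
python3 st.py
```

```text
clock 8.3
position [0.6461 0.0169 0.1429]
ee_rot [1.200e-03 2.456e-01 9.694e-01 6.000e-04]
qpos [-8.1900e-02  4.4960e-01  1.5045e+00  9.0000e-04  1.1848e+00 -1.1568e+00]
contact_force [-0.1214  0.7888  2.2636]
moment [0.1561 0.0717 0.0657]
width 0.0347
gripper_force 39.9322
heading 1.0746145212636924
```

move_arm(steps=[0,0,-0.01,0,0,0,-1,0,0,-0.022,0,0,0,-1,0,0,-0.034,0,0,0,-1,0,0,-0.046,0,0,0,-1,0,0,-0.058,0,0,0,-1,0,0,-0.07,0,0,-0.001,-1,0,0,-0.082,0,0,-0.001,-1,0,0,-0.094,0,0,-0.001,-1,0,0,-0.106,0,0,-0.001,-1,0,0,-0.11,0,0,-0.001,-1])

```text
clock: 9.3
position: [0.6465, 0.0173, 0.1421]
ee_rot: [0.001, 0.558, 0.83, 0.002]
contact_force: [-0.1, 2.5, 5.2]
width: 0.0347
gripper_force: 40.1
```

```bash
python3 st.py|tail -5
```

```text
contact_force [-0.0785  2.4708  5.1641]
moment [ 0.3532 -0.0456  0.0392]
width 0.0347
gripper_force 40.0725
heading 0.38579707737160085
```

move_arm(steps=[0,0,-0.008,0,0,0,-1,0,0,-0.016,0,0,0,-1,0,0,-0.024,0,0,0,-1,0,0,-0.032,0,0,0,-1,0,0,-0.04,0,0,0,-1,0,0,-0.048,0,0,-0.001,-1,0,0,-0.056,0,0,-0.001,-1,0,0,-0.064,0,0,-0.001,-1,0,0,-0.072,0,0,-0.001,-1,0,0,-0.08,0,0,-0.001,-1])

```text
clock: 10.3
position: [0.6469, 0.0173, 0.1416]
ee_rot: [0.001, 0.747, 0.665, 0.002]
contact_force: [0.3, 2.4, 7.5]
width: 0.0345
gripper_force: 40.3
```

```bash
python3 st.py|tail -5
```

```text
contact_force [0.2829 2.379  7.53  ]
moment [ 0.4569 -0.033   0.1127]
width 0.0345
gripper_force 40.3384
heading -0.11690027036435785
```

move_arm(steps=[0,0,-0.006,0,0,0,-1,0,0,-0.012,0,0,0,-1,0,0,-0.018,0,0,0,-1,0,0,-0.024,0,0,0,-1,0,0,-0.03,0,0,0,-1,0,0,-0.036,0,0,0,-1,0,0,-0.042,0,0,0,-1,0,0,-0.05,0,0,0,-1,0,0,-0.05,0,0,0,-1,0,0,-0.05,0,0,0,-1])

```text
clock: 11.3
position: [0.6456, 0.014, 0.1414]
ee_rot: [0.003, 0.841, 0.542, -0.001]
contact_force: [-2.3, -5.7, 8.3]
width: 0.0349
gripper_force: 40.6
```

```bash
python3 st.py|tail -5
```

```text
contact_force [-2.279  -5.7073  8.3391]
moment [-0.7406  0.425   0.6516]
width 0.0349
gripper_force 40.5817
heading -0.42631579717265516
```

Moment rose to 0.65 N m, so the stop is reached. A little more turn will confirm it saturates.

move_arm(steps=[0,0,-0.005,0,0,0,-1,0,0,-0.01,0,0,0,-1,0,0,-0.015,0,0,0,-1,0,0,-0.02,0,0,0,-1,0,0,-0.02,0,0,0,-1,0,0,-0.02,0,0,0,-1,0,0,-0.02,0,0,0,-1,0,0,-0.02,0,0,0,-1,0,0,-0.02,0,0,0,-1,0,0,-0.02,0,0,0,-1])

```text
clock: 12.3
position: [0.6465, 0.0158, 0.1413]
ee_rot: [0.002, 0.873, 0.488, 0.001]
contact_force: [-0.2, -0.0, 6.9]
width: 0.0344
gripper_force: 40.7
```

```bash
python3 st.py|tail -5
python3 - <<'E'
from h import *
a=snap('wrist','w4.png')
E
```

```text
contact_force [-0.237  -0.0154  6.8569]
moment [-0.1453  0.0493  0.8706]
width 0.0344
gripper_force 40.677
heading -0.5517952448540188
```

View pics/w4.png

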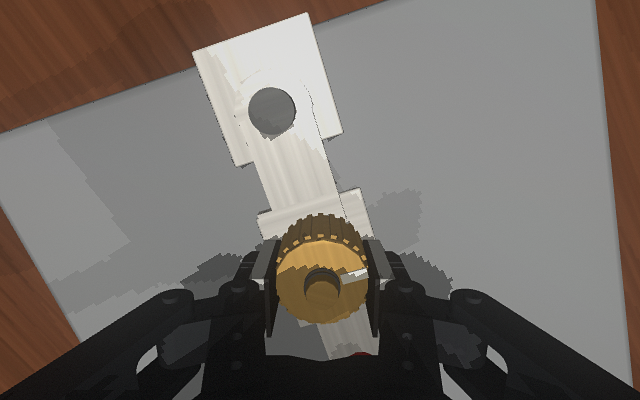

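The hasp stays home round the stud, and the nut's stripe runs from (322,282) towards (366,270). Using it as a protractor for the nut's turn.

```bash
cat > stripe.py <<'E'
from h import *
import sys
def ang(f,c,e,z=.148):
    a=dict(np.load(f'pics/{f}.npz'));d=ray(a,*e,z)-ray(a,*c,z);print(f,np.hypot(*d[:2]),np.arctan2(d[1],d[0]),ray(a,*c,z))
E
python3 - <<'E'
from stripe import *
ang('top1.png',(255+341/7,130+142/7),(255+305/7,130+155/7),.150)
a=dict(np.load('pics/w4.png.npz'))
p=a['pixels'][235:325,270:375]; hsv=cv2.cvtColor(p,cv2.COLOR_BGR2HSV)
m=cv2.inRange(hsv,(0,0,170),(180,60,255)); n,l,s,c=cv2.connectedComponentsWithStats(m)
for i in range(1,n):
    if s[i,4]>15: print(s[i]+[270,235,0,0,0],c[i]+[270,235])
ang('w4.png',(321,281),(367,268)); ang('w4.png',(321,281),(355,275))
E
```

```text
top1.png 0.014811867337507181 1.956320547580769 [0.64491238 0.01451584 0.15      ]
[348 269  19   8  64] [358.140625 272.140625]
w4.png 0.01783691954549032 -0.2502650488641604 [0.64746123 0.01595328 0.148     ]
w4.png 0.012892926906356602 -0.3610846006346807 [0.64746123 0.01595328 0.148     ]
```

Stripe at about -0.25 to -0.36 rad, close to the case's x (-0.23), and the moment saturated: the nut is bottomed. Backing off.

move_arm(steps=[0,0,0.01,0,0,0,-1,0,0,0.028,0,0,0.001,-1,0,0,0.046,0,0,0.001,-1,0,0,0.064,0,0,0.001,-1,0,0,0.082,0,0,0.002,-1,0,0,0.1,0,0,0.002,-1,0,0,0.118,0,0,0.002,-1,0,0,0.136,0,0,0.003,-1,0,0,0.154,0,0,0.003,-1,0,0,0.17,0,0,0.003,-1])

```text
clock: 13.35
position: [0.6473, 0.0158, 0.1426]
ee_rot: [0.002, 0.503, 0.864, 0.001]
contact_force: [3.2, -1.6, -0.2]
width: 0.0347
gripper_force: 40.4
```

move_arm(steps=[0,0,0.015,0,0,0,-1,0,0,0.03,0,0,0,-1,0,0,0.045,0,0,0,-1,0,0,0.06,0,0,0,-1,0,0,0.075,0,0,0,-1,0,0,0.082,0,0,0,-1,0,0,0.082,0,0,0,-1,0,0,0.082,0,0,0,-1,0,0,0.082,0,0,0,-1,0,0,0.082,0,0,0,-1])

```text
clock: 14.35
position: [0.6475, 0.0161, 0.143]
ee_rot: [0.002, 0.268, 0.963, 0.0]
contact_force: [5.8, -1.2, -0.2]
width: 0.0348
gripper_force: 40.6
```

```bash
python3 st.py|tail -5
python3 - <<'E'
from h import *
a=snap('wrist','w5.png')
cv2.imwrite('pics/w5c.png',cv2.resize(a['pixels'][60:380,220:420],None,fx=1.8,fy=1.8))
E
```

```text
contact_force [ 5.7784 -1.1693 -0.1697]
moment [-0.0029 -0.9025  0.0332]
width 0.0348
gripper_force 40.6293
heading 1.0272619465513595
```

View pics/w5c.png

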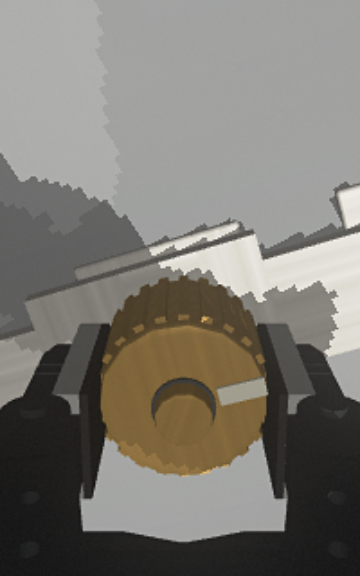

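The stripe sits in the jaws as before, running from (322,280) to (367,274) in the full frame. The tool turned 1.58 rad with the nut. One numeric check, then hand in.

Run:
```python
from stripe import *
a=dict(np.load('pics/w5.png.npz'));print(ray(a,322,280,.15))
s=[(220+218/1.8,60+396/1.8),(220+265/1.8,60+384/1.8)]
ang('w5.png',s[0],s[1],.15); ang('w5.png',(321.5,278.5),s[1],.15)
ang('w4.png',(342,276.5),(367,269.5),.148)
st=manip.get_state(); print(st['qd'].round(3))
```

```text
[0.6458594  0.01603057 0.15      ]
w5.png 0.010024130668110923 1.3043507233599745 [0.64955096 0.02212536 0.15      ]
w5.png 0.017084604292712538 1.1512290602327022 [0.64523068 0.01619299 0.15      ]
w4.png 0.009654370845372125 -0.2526018914208091 [0.6550916  0.01341701 0.148     ]
[-0.001  0.001  0.001 -0.001  0.001  0.   ]
```

```bash
python3 -c "
from rig import manip
print(manip.sign_off())"
```

```text
the job is handed in; nothing more can be done
None
```

I swung the hasp home, screwed the nut down to its stop and backed it off about 1.55 rad (target 1.57), still gripped at about 40 N; I then handed the job in at about 14 s, and no verdict came back.

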